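# Free the rolling pin from its locked cradle and lay it in the open rest

### The arm

A 6-joint arm with a two-finger parallel gripper is mounted at the origin on the work surface. World frame = base frame: x ahead of the robot, y to its left, z up, the work surface at z = 0. Lengths are in mm, angles in rad, forces in N, time in s.
With the tool pointing down it reaches from about 275 to 750 mm from the base axis. Payload 10.2 kg.
Tool frame: the origin (TCP) lies midway between the tips of the shut fingers; the grasp point (between the pads) lies 19 mm behind it (arm.hold_point_z is the distance from the TCP to the grasp point, in mm); z points along the fingers, y is the direction in which the jaws open and shut (so a half turn about z gives the same grasp; the last joint's range is limited). The gripper opens to 85 mm and grips with 20 to 120 N. Pads are 22 mm wide; open, the fingers measure 114 mm over their backs; the gripper's body (76 mm by 85 mm) begins 54 mm behind the grasp point. The pads swing forward as they close: fully open they stand 13 mm farther back than shut.
Start: joints at [0.889, 0.313, 1.498, -0, 1.331, -0.223], TCP at [232.521, 470.707, 192.094] pointing down, gripper open.
Joint ranges: [-2.94, 2.94], [-0.97, 2.17], [0.19, 2.56], [-1.23, 4.37], [0.02, 3.11], [-2.88, 2.88]. Speed limits (rad/s): [2.39, 2.39, 3.01, 3.14, 3.14, 3.14].

### API

Orientations are given as a unit quaternion [w, x, y, z].
In Python, from station import arm, eyes gives the robot as it stands.
- The arm moves only by the shell command python3 -m handwheel 'ROWS' [OPENING] [FORCE]. ROWS is JSON, a list of rows, each a list of 2 entries, a list of its own where there are three numbers: the shift along the tool's x, y, z in m, then the turn, a rotation vector about the tool's x, y, z in rad. A call has 1 to 12 rows; each row is the pose to reach, as a shift and turn from the pose commanded when the call began, along the tool's axes at that moment; what a row does not reach only later rows make up. A row lasts 1/8 s, in which the tool goes at most 62.5 mm and 10.7 degrees, less where a joint would pass 70% of its speed; a pose out of reach is approached as far as the arm can. A call with a gripper value outside its range is refused whole. OPENING is the closure, from -1 (fully open) to 1 (shut), set as the call begins (- or left out, the last holds). The fingers move at their own pace and stop on an object; FORCE is the grip in N (left out, the last holds). Time passes only in rows, so rows that repeat a pose let the fingers close. It gives the time, the measured TCP pose, the force and the opening at its end, in the units of the state.
- arm.observe(): the state, without advancing time (a new reading comes with each control period).
- eyes.snapshot(name): name is "scene" or "top"; returns a dict with "img" (400x640x3 uint8, blue, green, red), "depth" (400x640 float32, mm along the optical axis (not along the pixel's ray), 0 where there is no reading), "K" (3x3 intrinsics, pixels), "T" (4x4, takes a point from camera to world coordinates). Camera axes: x right, y down, z forward; pixel columns grow to the right and rows downward; lengths in mm; the calibration is good to about 2 mm. A picture is of the moment at which its call begins.
- arm.finish_job(): hands the job in, once; it reports no verdict.
The state is a dict: "time": time; "qpos": joint angles; "qd": joint speeds; "joint_torque": joint torques, N m; "ee_pos": TCP position; "eef_rot": TCP orientation; "contact_force": force on the tool from outside, world axes, zero at the start; "torque": the same for the moment, N m; "finger_gap": finger opening in mm.
Only numpy, scipy, OpenCV 4.12 (cv2) and the standard library are available. Lean on these libraries where they do the work, as an engineer would, in place of code of your own. Each camera call takes 0.05 s, during which the arm holds its last target. There are 200 camera calls.

### The job

Take the thick rolling pin out of its locking travel cradle and lay it ready for use in the open two-saddle rest. Press down the steel thumb pad to lift the pawl fully, slide the clamp bar fully back, then grip the pin without letting it roll off its saddles, lift it well clear, and set it down gently in the rest, centred and lying in both saddles. Leave the clamp bar back and the pawl lifted, and do not disturb the other things on the table.

Things in the scene. Friction and masses are not known exactly. Their poses are not given: they have to be found in the camera images.
- pin_center (a point): centre of the thick rolling pin: plain wooden cylinder, 38 mm diameter, 220 mm long, 0.13-0.25 kg, loose; point x runs along it. It starts in the cradle's two shallow V saddles (132 mm clear between them), centre 61 mm above the table, 46 mm above the base board. The bar's lip covers its top until the bar is back; then about 1 N sideways rolls it out of the saddles
- cradle_seat (a point): where the pin's centre lies in the cradle, a fixed plywood base 270 x 180 x 15 mm (x by y) with V saddles, sliding aluminium clamp bar and steel pawl. Site axes are the cradle's: y along the pin, x horizontal from the pin towards bar and pawl (away from the robot at yaw 0), z up. The base's centre is 75 mm from here along +x
- bar_post (a point): top centre of the dark steel post, 18 mm diameter, standing on the clamp bar: 132 mm above the table, 40 mm above the bar's lip (lip top 92 mm above the table). 32 mm along cradle +x from the pin when closed; moves with the bar. Bar: 100 mm along y, 22 mm thick in x, lip reaches 25 mm further to -x over the pin. Push the post along cradle +x to open
- bar (a joint): clamp bar's slide, in m: 0 closed over the pin, 0.070 fully back along cradle +x (end stop); needs 2 to 4 N, stays where it is left; with the pawl down it locks after 4 mm
- pawl_pad (a point): centre of the top of the steel thumb pad on the pawl's tail, 26 x 36 mm (x by y), 65 mm above the table when up, 197 mm along cradle +x from the pin. The hinge runs along cradle y, 42 mm to -x of the pad and 42 mm above the table. Pressing the pad down lifts the pawl's nose out of the bar's teeth
- pawl (a joint): pawl's hinge angle in rad: 0 to 0.08 at the start, nose down in the teeth; 0.5 fully lifted (stop), the pad then 23 mm lower and 6 mm farther along cradle +x; moves at about 2 N on the pad, stays where it is left by friction
- rest_seat (a point): where the pin's centre is to lie in the open rest: midway between its two plywood V saddles, 60 mm above the table. Site axes are the rest's: y along the lying pin, z up. Base 110 x 160 x 15 mm; saddles are 48 mm wide along x, 18 mm thick, their mid-planes 60 mm either side along y, their V sides slope 32 degrees; 45 mm free below this point between the saddles
- thin_pin_center (a point): bystander: thin wooden pin, 20 mm in diameter, 220 mm long, in the grey tray (280 x 120 x 35 mm) at the right; not the one to move
- spray_can: bystander: upright green can, 56 mm in diameter, 190 mm tall; origin under its centre
- mug: bystander: white mug, 80 mm in diameter, 90 mm tall; origin under its centre
- jar: bystander: small jar with a steel cap, 40 mm in diameter, 85 mm tall, in the middle at the back; origin under its centre
- cutter_end (a point): bystander: wheel cutter with a red handle, lying flat between the robot and the task's things, about 190 mm long, 22 mm tall; this point lies at the end of its handle, away from the robot, the wheel 150 mm nearer the robot
- plate_edge (a point): bystander: white plate, 190 mm in diameter, 20 mm tall, at the back right; this point is on its rim, on the side nearest the task's things
- spatula_grip (a point): bystander: handle of a spatula, 240 mm long, lying beside the thin pin in the grey tray
Things that resemble listed ones, but are neither listed nor needed, are in the scene too. What is shaped like the part that bears pin_center but purple is not meant. Of the things shaped like the part that bears rest_seat, the wooden one is meant.

How it is judged:
By the outcome, as a careful person would: the job done as asked, in the order asked, and still so for the second after the job is handed in, with the robot touching nothing.
It also fails if it takes over 66 s, if anything falls off the work surface, if the arm or the gripper's body presses on something with over 40 N, if the wrist force passes 120 N, or if a joint passes its speed limit or range.

## Working session

There is one attempt and no reset: what is moved stays moved. The work goes in short steps, Python scripts to look and compute and a shell command to move; the robot and the scene stay as the last step left them, time stands still between calls to the robot, and variables do not carry over. Pictures are saved under pics/ and viewed, about 8 in all and at most 12, crops included, and the job is handed in when it is done.

```bash
mkdir -p pics; ls
python3 - <<'E'
from station import arm, eyes
import cv2,numpy as np
for n in ("scene","top"):
    s=eyes.snapshot(n); cv2.imwrite(f"pics/{n}0.png",s["img"]); np.savez(f"pics/{n}0.npz",**s)
    print(n,s["K"].round(1).tolist(),s["T"].round(3).tolist())
o=arm.observe();print(o)
E
```

```text
pics
scene [[456.9, 0.0, 324.6], [0.0, 456.9, 198.3], [0.0, 0.0, 1.0]] [[0.842, 0.42, -0.339, 917.19], [0.54, -0.666, 0.515, -718.007], [-0.009, -0.617, -0.787, 1144.551], [0.0, 0.0, 0.0, 1.0]]
top [[512.7, 0.0, 322.0], [0.0, 512.7, 196.4], [0.0, 0.0, 1.0]] [[-0.019, -0.989, 0.15, 213.444], [-1.0, 0.018, -0.009, -22.254], [0.006, -0.15, -0.989, 1871.137], [0.0, 0.0, 0.0, 1.0]]
{'time': 0.1, 'qpos': array([ 8.88588840e-01,  3.13385775e-01,  1.49832350e+00, -1.31351149e-05,
        1.33100838e+00, -2.23389566e-01]), 'qd': array([ 1.84241369e-03, -2.18096898e-03, -2.01581045e-03,  1.32432155e-03,
        5.50124604e-05,  9.01424764e-04]), 'joint_torque': array([ 3.85221661e-03, -4.12895966e+01, -2.60139316e+01, -1.29923128e-04,
        3.03781431e-03, -2.78448726e-05]), 'ee_pos': array([232.35671248, 470.48972104, 191.61072288]), 'eef_rot': array([-2.40349040e-04,  2.27400450e-01,  9.73801170e-01, -5.08606208e-04]), 'contact_force': array([ 0.90561502, -0.87094831, -0.06261967]), 'torque': array([-0.00878664,  0.0007436 ,  0.06915465]), 'finger_gap': 85.2759618497144}
```

View pics/top0.png

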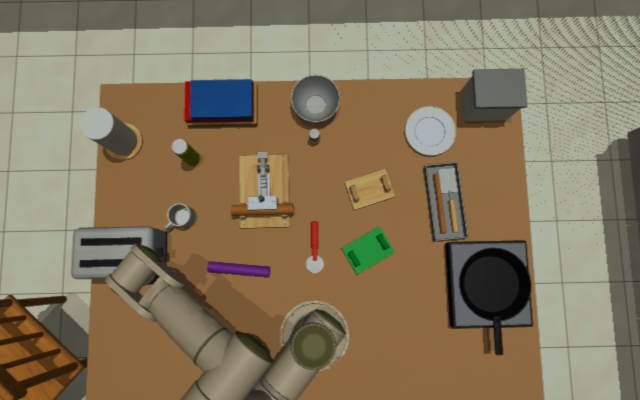

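View pics/scene0.png

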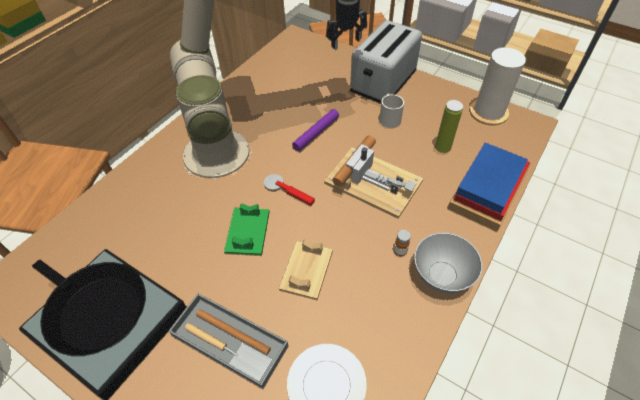

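The top view shows the cradle at (264,190), with the pin at (262,210), post at about (263,200) and pad at about (263,157). The wooden rest is at (370,188). The purple pin (238,269) and green rest (368,250) are decoys. Next I'll measure using colour and depth.

```bash
cat > h.py <<'E'
import numpy as np,cv2
def world(s):
    K,T=s["K"],s["T"]; d=s["depth"].astype(float); v,u=np.mgrid[:d.shape[0],:d.shape[1]]
    p=np.stack([(u-K[0,2])/K[0,0]*d,(v-K[1,2])/K[1,1]*d,d],-1)
    return p@T[:3,:3].T+T[:3,3]
def ray(s,u,v,z):
    K,T=s["K"],s["T"]; r=T[:3,:3]@np.array([(u-K[0,2])/K[0,0],(v-K[1,2])/K[1,1],1]); t=T[:3,3]
    return t+r*(z-t[2])/r[2]
E
python3 - <<'E'
from h import *
for n,rois in (("top",dict(cr=(225,145,300,240),rest=(338,160,402,215))),("scene",dict(cr=(320,125,430,220),rest=(275,230,340,305)))):
    s=dict(np.load(f"pics/{n}0.npz")); W=world(s); hsv=cv2.cvtColor(s["img"],cv2.COLOR_BGR2HSV)
    tb=W[...,2][np.abs(W[...,2])<12]; print(n,"table z",np.median(tb))
    for k,(a,b,c,d) in rois.items():
        w=W[b:d,a:c]; h=hsv[b:d,a:c]
        m=(np.abs(w[...,2]-15)<4)&(s["depth"][b:d,a:c]>0)
        p=w[m]; r=cv2.minAreaRect(p[:,:2].astype(np.float32)); print(k,"base",m.sum(),r)
        if k=="cr":
            # pin: brown hue & height
            mm=(w[...,2]>50)&(w[...,2]<88)&(h[...,1]>120); p=w[mm]; r=cv2.minAreaRect(p[:,:2].astype(np.float32)); print("pin",mm.sum(),r,p.mean(0),p[:,2].max())
            q=w[w[...,2]>115]; print("post",len(q),q.mean(0) if len(q) else 0)
            q=w[(w[...,2]>86)&(w[...,2]<98)]; print("lip",len(q),q.mean(0),cv2.minAreaRect(q[:,:2].astype(np.float32)))
        else:
            q=w[w[...,2]>40]; print("sadd",len(q),q.mean(0),cv2.minAreaRect(q[:,:2].astype(np.float32)))
    a,b,c,d=rois["cr"]; im=s["img"][b:d,a:c]; cv2.imwrite(f"pics/{n}_cr.png",cv2.resize(im,None,fx=6,fy=6,interpolation=cv2.INTER_CUBIC)[:600,:800])
a=cv2.imread("pics/top_cr.png");b=cv2.imread("pics/scene_cr.png");print(a.shape,b.shape)
H=570;c=np.hstack([a[:H,:],b[:H,:]]);cv2.imwrite("pics/both.png",cv2.resize(c,None,fx=.71,fy=.71));print(c.shape)
E
```

```text
top table z 0.28253992719874077
cr base 1438 ((517.5980224609375, 182.527587890625), (272.1685791015625, 349.2177429199219), 88.45246887207031)
pin 496 ((445.99542236328125, 175.07022094726562), (50.68756866455078, 220.25015258789062), 0.24819976091384888) [441.6951087  174.37922083  73.85909976] 87.22961111153745
post 56 [ 336.07792893   67.97216382 1062.7271741 ]
lip 270 [462.22707482 174.96943302  91.02262959] ((461.6005859375, 189.274658203125), (54.49628829956055, 185.3585968017578), 0.8214181065559387)
rest base 696 ((530.9059448242188, -211.93356323242188), (189.9729461669922, 232.7195281982422), 0.3591294586658478)
sadd 163 [ 487.88883507 -194.98527334  238.21228415] ((412.30718994140625, -120.71711730957031), (116.53478240966797, 428.2362976074219), 48.435455322265625)
scene table z 0.2791366267287003
cr base 1916 ((488.227294921875, 216.65310668945312), (317.9840393066406, 417.0647277832031), 36.24422836303711)
pin 348 ((448.50341796875, 174.1755828857422), (36.35170364379883, 224.94325256347656), 0.6025714874267578) [451.83985179 145.22098085  73.70733068] 85.35866001945305
post 67 [ 675.93358914 -228.10591468  582.79341113]
lip 262 [465.123612   165.1488735   90.66928082] ((467.6868896484375, 171.22628784179688), (48.302589416503906, 101.4149169921875), 0.39721420407295227)
rest base 1499 ((521.137451171875, -215.66476440429688), (110.7239761352539, 161.356201171875), 16.703487396240234)
sadd 280 [ 553.21709182 -258.77125119  132.84178062] ((678.4810791015625, -448.6155090332031), (93.62604522705078, 713.7572631835938), 34.0711784362793)
(570, 450, 3) (570, 660, 3)
(570, 1110, 3)
```

View pics/both.png

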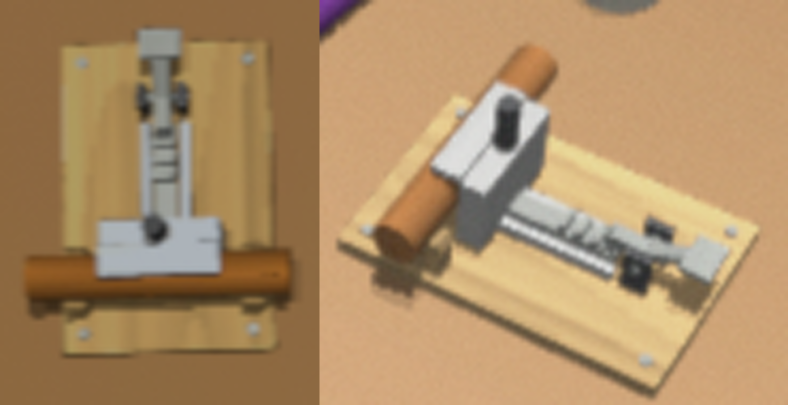

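The crops show the lip over the pin, the dark post on the bar, and the pad at the far end. The cradle's yaw is about 0–1°. I'll refine using cleaned components.

Run:
```python
from h import *
def big(m):
    n,l,st,_=cv2.connectedComponentsWithStats(m.astype(np.uint8)); return l==1+np.argmax(st[1:,4])
for n,cr,re in (("top",(225,145,300,240),(338,160,402,215)),("scene",(320,125,430,220),(275,230,340,305))):
    s=dict(np.load(f"pics/{n}0.npz")); W=world(s); hsv=cv2.cvtColor(s["img"],cv2.COLOR_BGR2HSV).astype(int); ok=s["depth"]>0
    X,Y,Z=W[...,0],W[...,1],W[...,2]
    reg=np.zeros(ok.shape,bool); reg[cr[1]:cr[3],cr[0]:cr[2]]=1
    lip=reg&ok&(abs(Z-92)<6)&(hsv[...,1]<60); q=W[big(lip)]; print(n,"lip",len(q),cv2.minAreaRect(q[:,:2].astype(np.float32)))
    pin=reg&ok&(Z>62)&(Z<86)&(hsv[...,1]>130)&(X<480); q=W[pin]
    # per-y-bin top ridge
    print("pin y range",np.percentile(q[:,1],[0,1,99,100]),"n",len(q))
    # axis fit: circle of radius 19 around (x0+ a*y, 61)
    from scipy.optimize import least_squares
    f=least_squares(lambda p:np.hypot(q[:,0]-p[0]-p[1]*(q[:,1]-175),q[:,2]-p[2])-19,[447,0,61],loss="soft_l1"); print("pin axis x0,slope,z",f.x)
    pad=reg&ok&(Z>55)&(Z<75)&(hsv[...,1]<60)&(X>600); q=W[pad]; print("pad",len(q),q.mean(0),cv2.minAreaRect(q[:,:2].astype(np.float32)))
    pv=reg&ok&(Z>105)&(Z<140); q=W[pv]; print("post",len(q),q.mean(0) if len(q) else 0,q[:,2].max() if len(q) else 0)
    ply=(hsv[...,0]>14)&(hsv[...,0]<28)&(hsv[...,1]>60)&ok&(abs(Z-15)<5)
    for nm,r in (("cr",cr),("re",re)):
        rg=np.zeros(ok.shape,bool); rg[r[1]:r[3],r[0]:r[2]]=1
        q=W[big(ply&rg)]; print(nm,len(q),cv2.minAreaRect(q[:,:2].astype(np.float32)))
    rg=np.zeros(ok.shape,bool); rg[re[1]:re[3],re[0]:re[2]]=1
    m=(rg&ok&(Z>35)&(Z<75)).astype(np.uint8); k,l,st,c=cv2.connectedComponentsWithStats(m)
    for i in range(1,k):
        if st[i,4]>10: q=W[l==i]; print("saddle",st[i,4],q.mean(0).round(1),np.ptp(q,0).round(1))
    for nm,r,zr in (("jar",(300,120,325,148),(80,90)),("can",(165,130,205,170),(180,200)),("mug",(160,198,195,232),(60,100))):
        if n=="top":
            rg[:]=0; rg[r[1]:r[3],r[0]:r[2]]=1; q=W[rg&(Z>zr[0])&(Z<zr[1])]; print(nm,q.mean(0).round())
```

```text
top lip 255 ((465.8732604980469, 173.08587646484375), (46.17493438720703, 99.11736297607422), 1.4666837453842163)
pin y range [ 64.97226622  65.49755275 283.41777662 285.12704131] n 458
pin axis x0,slope,z [ 4.46643024e+02 -1.01544391e-02  6.09151430e+01]
pad 74 [637.13659079 174.87574102  62.46287762] ((629.1203002929688, 172.92503356933594), (54.03733444213867, 35.675048828125), 1.2064902782440186)
post 28 [477.40308645 171.61694199 128.55076875] 139.0437680729999
cr 639 ((563.5781860351562, 123.87246704101562), (184.6632843017578, 89.37271118164062), 1.707771897315979)
re 768 ((522.0825805664062, -214.3365936279297), (114.68402099609375, 161.22897338867188), 16.65532112121582)
saddle 84 [ 536.5 -271.7   47.4] [56.3 32.1 30.1]
saddle 84 [ 502.3 -157.1   45.9] [54.3 28.2 28. ]
jar [719. -15.  85.]
can [648. 439. 189.]
mug [424. 470.  80.]
scene lip 262 ((467.6868896484375, 171.22628784179688), (48.302589416503906, 101.4149169921875), 0.39721420407295227)
pin y range [ 61.61355713  63.62119447 283.09831351 286.69805382] n 295
pin axis x0,slope,z [ 4.46837578e+02 -2.15821711e-03  6.04573511e+01]
pad 99 [640.08990446 172.450348    61.50957094] ((629.6083984375, 172.4688262939453), (38.918575286865234, 58.017112731933594), 87.92683410644531)
post 51 [481.06533121 168.63187693 122.69076824] 135.11713814313555
cr 2015 ((522.04833984375, 171.87734985351562), (187.3695526123047, 272.7156066894531), 89.88523864746094)
re 1576 ((521.17138671875, -215.89031982421875), (110.82933044433594, 161.95831298828125), 16.80967903137207)
saddle 151 [ 504.5 -159.6   44.9] [60.3 34.9 22. ]
saddle 166 [ 539.4 -273.9   44.9] [57.9 34.1 21.3]
```

Measured poses:

| Item | Position (mm) | Yaw |
|---|---|---|
| Cradle seat | (447, 172.5) | about 0.5° |
| Pin centre | y ≈ 174.5 | – |
| Pad | (644, 174) | – |
| Post | (479, 172) | – |
| Rest seat | (521.5, -215.3) | 16.7° |

I'll go above the pad with the jaws along x and shut.

```bash
cat >> h.py <<'E'
from scipy.spatial.transform import Rotation as Ro
def go(p,yaw=None):  # yaw: heading of tool y (deg); prints shift (m) in tool axes and turn about tool z
    from station import arm
    o=arm.observe(); q=o["eef_rot"]; R=Ro.from_quat([q[1],q[2],q[3],q[0]]).as_matrix()
    h=np.degrees(np.arctan2(R[1,1],R[0,1])); d=R.T@(np.array(p)-o["ee_pos"])/1000
    print("t",o["time"].__round__(2),"tcp",o["ee_pos"].round(1),"F",o["contact_force"].round(1),"gap",round(o["finger_gap"],1),"head",round(h,2),"shift",d.round(4),"turn_z",0 if yaw is None else -np.radians((yaw-h+90)%180-90).round(4))
E
python3 -m handwheel '[[[-0.04,-0.006,-0.035],[0,0,0.1]],[[-0.09,-0.014,-0.038],[0,0,0.2]],[[-0.14,-0.022,-0.038],[0,0,0.3]],[[-0.19,-0.03,-0.038],[0,0,0.4]],[[-0.24,-0.04,-0.038],[0,0,0.5]],[[-0.29,-0.048,-0.038],[0,0,0.62]],[[-0.34,-0.057,-0.038],[0,0,0.74]],[[-0.39,-0.065,-0.038],[0,0,0.86]],[[-0.44,-0.073,-0.038],[0,0,0.98]],[[-0.48,-0.08,-0.038],[0,0,1.08]],[[-0.501,-0.083,-0.038],[0,0,1.103]],[[-0.501,-0.083,-0.038],[0,0,1.103]]]' 1 60
python3 -c "
from h import go; go([645,174,80],0.5)"
```

```text
time: 1.6
ee_pos: [645.4, 173.5, 228.8]
eef_rot: [-0.001, 0.704, 0.71, -0.001]
contact_force: [-0.7, 0.1, 0.1]
finger_gap: 0.4
t 1.6 tcp [645.4 173.5 228.8] F [-0.7  0.1  0.1] gap 0.4 head 0.44 shift [ 5.000e-04 -1.000e-04  1.488e-01] turn_z -0.0011
```

```bash
python3 -m handwheel '[[[0,0,0.04],[0,0,0]],[[0,0,0.085],[0,0,0]],[[0,0,0.125],[0,0,0]],[[0,0,0.145],[0,0,0]],[[0,0,0.148],[0,0,0]],[[0,0,0.148],[0,0,0]]]'
python3 - <<'E'
from h import *
from station import eyes
o=[]
for n,(a,b,c,d) in (("top",(225,125,300,230)),("scene",(320,100,430,220))):
    s=eyes.snapshot(n); o.append(cv2.resize(s["img"][b:d,a:c],(None),fx=560/(d-b),fy=560/(d-b),interpolation=cv2.INTER_CUBIC))
im=np.hstack(o); im=cv2.resize(im,None,fx=790/im.shape[1],fy=790/im.shape[1]) ;cv2.imwrite("pics/pad1.png",im)
E
```

```text
time: 2.35
ee_pos: [645.0, 175.0, 83.2]
eef_rot: [0.0, 0.704, 0.711, 0.001]
contact_force: [1.0, -0.2, 0.7]
finger_gap: 0.3
```

View pics/pad1.png

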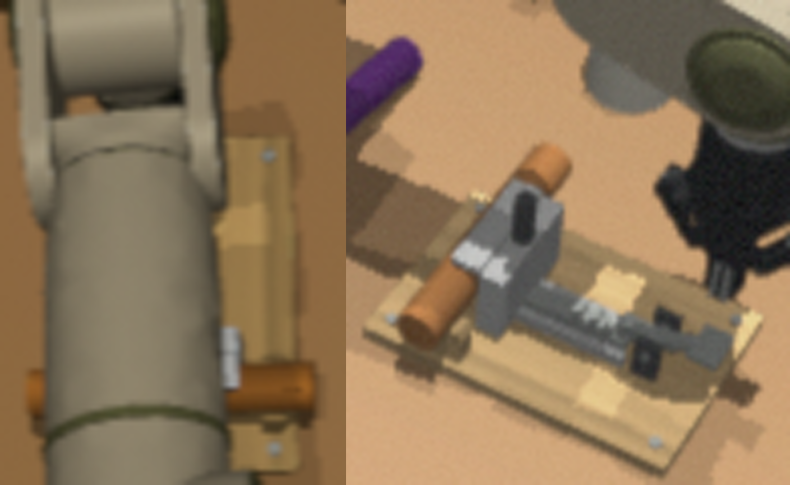

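The fingertip at (722,290) stands just above the pad at (715,340), and the calibrated positions agree. I'll press slowly.

```bash
python3 -m handwheel '[[[-0.001,0,0.006],[0,0,0]],[[-0.001,0,0.012],[0,0,0]],[[-0.001,0.001,0.018],[0,0,0]],[[-0.001,0.001,0.022],[0,0,0]],[[-0.001,0.002,0.026],[0,0,0]],[[-0.001,0.002,0.029],[0,0,0]],[[-0.001,0.003,0.032],[0,0,0]],[[-0.001,0.003,0.034],[0,0,0]]]'
python3 -m handwheel '[[[0,0,0.001],[0,0,0]],[[0,0,0.002],[0,0,0]]]'
python3 -m handwheel '[[[0,0,0.001],[0,0,0]],[[0,0,0.002],[0,0,0]]]'
```

```text
time: 3.45
ee_pos: [648.0, 173.5, 47.9]
eef_rot: [-0.0, 0.704, 0.71, 0.0]
contact_force: [0.5, -0.2, 0.0]
finger_gap: -0.3
time: 3.7
ee_pos: [648.0, 173.5, 46.2]
eef_rot: [0.0, 0.704, 0.71, 0.0]
contact_force: [-0.1, -0.4, 0.6]
finger_gap: 0.0
time: 3.95
ee_pos: [648.0, 173.5, 44.1]
eef_rot: [0.0, 0.704, 0.71, 0.0]
contact_force: [0.1, -0.1, 0.5]
finger_gap: 0.1
```

Run:
```python
from h import *
from station import eyes
s=eyes.snapshot("scene"); cv2.imwrite("pics/pad2.png",cv2.resize(s["img"][110:215,330:440],None,fx=5.5,fy=5.5,interpolation=cv2.INTER_CUBIC))
```

```text
(no output)
```

View pics/pad2.png

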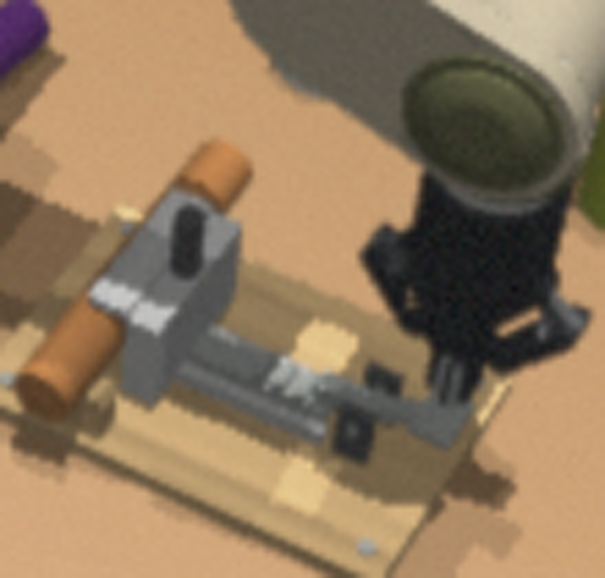

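The fingertips at (445,385) sit on the pad at (440,415), which looks lower. I'll continue down to the stop.

```bash
for i in 1 2 3 4; do python3 -m handwheel '[[[0,0,0.001],[0,0,0]],[[0,0,0.0015],[0,0,0]]]' | grep -E "ee_pos|contact"; done
```

```text
ee_pos: [648.0, 173.4, 42.5]
contact_force: [-0.5, 0.3, -1.3]
ee_pos: [647.9, 173.4, 41.0]
contact_force: [0.0, 1.0, -0.5]
ee_pos: [647.9, 173.4, 39.5]
contact_force: [-0.3, -0.2, -0.1]
ee_pos: [647.9, 173.4, 38.0]
contact_force: [0.9, -1.0, -0.3]
```

Run:
```python
from h import *
from station import eyes
s=eyes.snapshot("scene"); W=world(s); hsv=cv2.cvtColor(s["img"],cv2.COLOR_BGR2HSV)
a=dict(np.load("pics/scene0.npz")); A=world(a); ha=cv2.cvtColor(a["img"],cv2.COLOR_BGR2HSV)
for nm,w,h in (("before",A,ha),("now",W,hsv)):
    m=(w[...,0]>540)&(w[...,0]<665)&(abs(w[...,1]-174)<22)&(w[...,2]>22)&(w[...,2]<75)&(h[...,1]<90)&(h[...,2]>40); q=w[m]
    for x in range(540,665,10):
        r=q[(q[:,0]>=x)&(q[:,0]<x+10)]
        print(nm,x,len(r),*( (np.median(r[:,2]).round(1),r[:,2].max().round(1),r[:,1].mean().round(1)) if len(r) else ()))
cv2.imwrite("pics/pad3.png",cv2.resize(s["img"][160:205,375:440],None,fx=12,fy=12,interpolation=cv2.INTER_CUBIC))
```

```text
before 540 27 29.2 42.6 168.8
before 550 33 31.7 42.6 167.5
before 560 26 31.8 45.0 166.9
before 570 34 35.0 50.8 166.7
before 580 23 45.9 52.6 168.2
before 590 38 48.7 60.7 170.1
before 600 47 49.0 58.3 170.2
before 610 32 50.5 57.3 168.4
before 620 14 54.5 58.9 171.3
before 630 26 63.0 67.9 171.5
before 640 33 62.6 67.2 171.2
before 650 29 62.2 65.9 171.6
before 660 0
now 540 19 29.9 41.7 170.0
now 550 31 30.9 45.2 167.3
now 560 28 32.3 42.7 166.5
now 570 36 37.4 52.6 167.1
now 580 22 46.9 51.6 168.9
now 590 40 48.7 59.2 170.3
now 600 46 48.6 59.5 170.4
now 610 28 49.6 58.5 170.6
now 620 16 55.0 57.9 171.3
now 630 17 63.1 67.4 165.1
now 640 20 62.8 65.2 163.5
now 650 24 61.7 73.4 168.4
now 660 0
```

View pics/pad3.png

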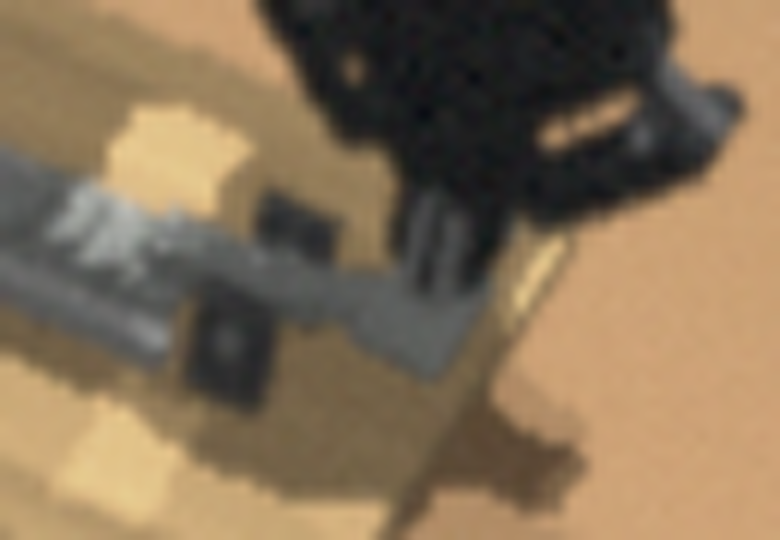

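The pad has not moved and the fingers seem to be on its far (+y) side. I'll check where the camera puts the fingers.

Run:
```python
from h import *
from station import eyes,arm
s=eyes.snapshot("scene"); W=world(s); hsv=cv2.cvtColor(s["img"],cv2.COLOR_BGR2HSV)
# finger pixels: crop (410..490,190..290)/12 + (375,160)
for v in range(172,192,2):
    print(v,[tuple(W[v,u].round().astype(int)) for u in range(406,420,2)])
o=arm.observe();print(o["qpos"],o["joint_torque"],arm.hold_point_z)
```

```text
172 [(np.int64(627), np.int64(166), np.int64(120)), (np.int64(636), np.int64(159), np.int64(132)), (np.int64(641), np.int64(160), np.int64(134)), (np.int64(644), np.int64(170), np.int64(127)), (np.int64(655), np.int64(155), np.int64(147)), (np.int64(660), np.int64(156), np.int64(150)), (np.int64(665), np.int64(161), np.int64(147))]
174 [(np.int64(601), np.int64(251), np.int64(12)), (np.int64(637), np.int64(159), np.int64(123)), (np.int64(643), np.int64(158), np.int64(129)), (np.int64(646), np.int64(168), np.int64(120)), (np.int64(654), np.int64(161), np.int64(132)), (np.int64(662), np.int64(153), np.int64(145)), (np.int64(664), np.int64(167), np.int64(132))]
176 [(np.int64(605), np.int64(244), np.int64(12)), (np.int64(636), np.int64(167), np.int64(106)), (np.int64(644), np.int64(158), np.int64(120)), (np.int64(650), np.int64(161), np.int64(121)), (np.int64(656), np.int64(160), np.int64(125)), (np.int64(662), np.int64(159), np.int64(130)), (np.int64(666), np.int64(164), np.int64(127))]
178 [(np.int64(609), np.int64(236), np.int64(12)), (np.int64(638), np.int64(163), np.int64(103)), (n
[... 1706 characters left out ...]
int64(166), np.int64(64)), (np.int64(651), np.int64(205), np.int64(20)), (np.int64(655), np.int64(214), np.int64(13)), (np.int64(658), np.int64(225), np.int64(3))]
190 [(np.int64(631), np.int64(189), np.int64(13)), (np.int64(648), np.int64(158), np.int64(57)), (np.int64(654), np.int64(158), np.int64(61)), (np.int64(648), np.int64(198), np.int64(15)), (np.int64(653), np.int64(201), np.int64(15)), (np.int64(657), np.int64(211), np.int64(7)), (np.int64(660), np.int64(222), np.int64(-1))]
[8.72728272e-02 7.71087500e-01 1.17940260e+00 3.86172170e-06
 1.19126734e+00 7.82867061e-02] [-1.03091679e-03 -5.89170420e+01 -2.44569039e+01 -6.86556723e-05
 -8.28915217e-03  1.50337922e-05] 18.700000000000003
```

Run:
```python
from h import *
from station import eyes,arm
s=dict(np.load("pics/scene0.npz"))
Ti=np.linalg.inv(s["T"])
def pr(*p):
    c=Ti@np.array([*p,1]);return (s["K"]@(c[:3]/c[2]))[:2].round(1)
for z in (38,60,70,75,80,110):print(z,pr(648,162,z),pr(648,173,z),pr(648,184,z))
print("z83",pr(645,175,83),"pad",pr(644,174,65))
s=eyes.snapshot("scene");o=arm.observe();print(o["ee_pos"])
cv2.imwrite("pics/arm.png",s["img"][60:210,330:530].repeat(4,0).repeat(4,1))
```

```text
38 [407.9 193. ] [409.5 190.6] [411.  188.3]
60 [408.9 188.5] [410.5 186.1] [412.  183.8]
70 [409.3 186.4] [410.9 184.1] [412.5 181.7]
75 [409.5 185.3] [411.2 183. ] [412.7 180.7]
80 [409.8 184.3] [411.4 181.9] [413.  179.6]
110 [411.2 177.8] [412.8 175.5] [414.4 173.1]
z83 [410.9 180.5] pad [409.7 184.3]
[647.95900152 173.4501508   38.08001522]
```

View pics/arm.png

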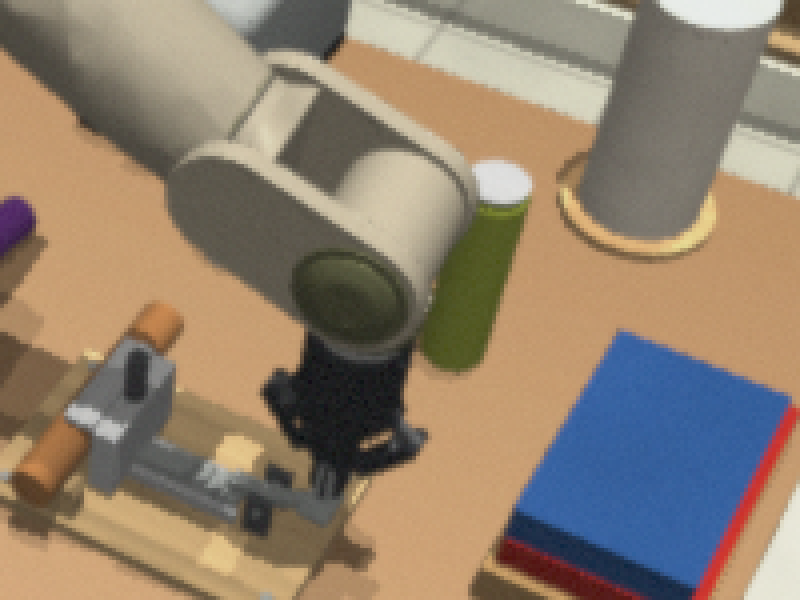

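In this view the fingertips end at scene pixel (411,184), which corresponds to about z 75 mm, while the reported TCP is 38. So the real tips sit roughly 35 mm above the reported TCP, and there is still no contact. I'll continue down by feel.

```bash
for i in 1 2 3 4; do python3 -m handwheel '[[[0,0,0.0015],[0,0,0]],[[0,0,0.003],[0,0,0]]]' | grep -E "ee_pos|contact"; done
```

```text
ee_pos: [647.9, 173.4, 35.0]
contact_force: [-0.0, 0.7, -0.0]
ee_pos: [648.0, 173.4, 32.0]
contact_force: [0.1, -0.1, -0.7]
ee_pos: [648.0, 173.4, 29.0]
contact_force: [-0.3, -0.6, 0.0]
ee_pos: [647.9, 173.4, 26.0]
contact_force: [0.5, -0.7, -0.3]
```

```bash
cat > padz.py <<'E'
from h import *
from station import eyes,arm
s=eyes.snapshot("scene"); w=world(s); h=cv2.cvtColor(s["img"],cv2.COLOR_BGR2HSV)
m=(abs(w[...,1]-174)<25)&(w[...,2]>22)&(w[...,2]<75)&(h[...,1]<90)&(h[...,2]>40)&(w[...,0]>580)&(w[...,0]<670); q=w[m]
for x in range(580,670,10):
    r=q[(q[:,0]>=x)&(q[:,0]<x+10)]
    print(x,len(r),*( (np.median(r[:,2]).round(1),r[:,2].max().round(1)) if len(r) else ()),end=" | ")
b=(h[...,2]<40)&(abs(w[...,0]-650)<18)&(abs(w[...,1]-172)<15)&(w[...,2]>30)
print("\ndark pts min z",np.sort(w[b][:,2])[:8].round(), "V at finger", [int(h[v,411,2]) for v in range(176,194)],[int(w[v,411,2]) for v in range(176,194)],[int(w[v,411,1]) for v in range(176,194)])
E
python3 padz.py
```

```text
580 21 45.9 50.7 | 590 46 49.5 59.3 | 600 52 48.0 57.0 | 610 32 49.1 57.5 | 620 15 54.4 58.9 | 630 15 61.9 72.2 | 640 16 63.2 74.6 | 650 20 62.8 73.7 | 660 1 73.4 73.4 | 
dark pts min z [ 85.  86.  89.  97.  97.  98. 103. 103.] V at finger [25, 31, 36, 46, 50, 65, 64, 75, 77, 73, 79, 84, 94, 97, 93, 95, 116, 115] [113, 107, 103, 98, 100, 98, 93, 87, 85, 81, 71, 73, 61, 61, 56, 61, 15, 11] [164, 166, 166, 167, 161, 160, 160, 161, 160, 159, 165, 160, 166, 162, 162, 155, 188, 188]
```

```bash
for i in 1 2 3; do python3 -m handwheel '[[[0,0,0.0015],[0,0,0]],[[0,0,0.003],[0,0,0]]]' | grep -E "ee_pos|contact"; done; python3 padz.py
```

```text
ee_pos: [648.4, 173.4, 23.4]
contact_force: [1.6, -0.1, 3.0]
ee_pos: [648.7, 173.4, 20.6]
contact_force: [3.3, -0.8, 3.6]
ee_pos: [648.3, 173.4, 17.2]
contact_force: [4.2, 0.0, 3.6]
580 25 47.6 55.9 | 590 50 48.8 59.6 | 600 49 49.7 58.4 | 610 37 46.7 57.5 | 620 16 49.5 55.4 | 630 16 57.8 74.7 | 640 21 57.6 74.7 | 650 29 53.6 73.6 | 660 4 69.2 72.3 | 
dark pts min z [75. 78. 81. 83. 86. 86. 93. 93.] V at finger [34, 33, 23, 28, 38, 47, 62, 72, 74, 71, 74, 74, 79, 85, 95, 94, 93, 93] [105, 107, 101, 98, 93, 95, 97, 91, 88, 79, 80, 70, 67, 57, 54, 53, 53, 50] [172, 167, 168, 167, 168, 163, 157, 159, 157, 161, 157, 162, 161, 165, 164, 161, 157, 157]
```

Contact came at reported z ≈ 25 with the pad at about 65, so the true tip is about 40 mm above the reported TCP. I'll press on until the stop.

```bash
for i in 1 2 3 4; do python3 -m handwheel '[[[0,0,0.0015],[0,0,0]],[[0,0,0.003],[0,0,0]]]' | grep -E "ee_pos|contact"; done; python3 padz.py
```

```text
ee_pos: [648.1, 173.4, 14.1]
contact_force: [3.9, -0.8, 2.9]
ee_pos: [648.1, 173.4, 11.0]
contact_force: [4.6, 0.5, 2.3]
ee_pos: [648.1, 173.4, 8.0]
contact_force: [6.0, -0.6, 4.3]
ee_pos: [648.5, 173.5, 6.3]
contact_force: [1.1, 0.0, 14.7]
580 28 54.5 65.6 | 590 48 51.8 58.7 | 600 57 47.4 57.6 | 610 35 43.3 56.9 | 620 17 44.7 48.0 | 630 19 45.7 73.3 | 640 23 49.5 73.3 | 650 41 39.9 73.7 | 660 8 59.6 72.8 | 
dark pts min z [63. 66. 72. 72. 72. 74. 75. 78.] V at finger [31, 34, 36, 33, 30, 39, 32, 39, 61, 70, 74, 75, 73, 64, 72, 81, 94, 95] [106, 97, 92, 93, 92, 84, 94, 91, 82, 78, 73, 70, 65, 62, 49, 41, 39, 38] [171, 174, 176, 171, 169, 172, 160, 159, 162, 162, 163, 162, 162, 161, 168, 171, 169, 166]
```

The force jumped to 15 N as expected at the stop. I'll nudge once more, then lift away.

```bash
python3 -m handwheel '[[[0,0,0.001],[0,0,0]],[[0,0,0.001],[0,0,0]]]'| grep contact; python3 -m handwheel '[[[0,0,-0.01],[0,0,0]],[[0,0,-0.04],[0,0,0]],[[0,0,-0.09],[0,0,0]],[[0,0,-0.14],[0,0,0]],[[0,0,-0.15],[0,0,0]],[[0,0,-0.15],[0,0,0]]]' | grep ee_pos; python3 padz.py; python3 -c "
from h import go; go([430,172.5,155],0.5)"
```

```text
contact_force: [-0.5, 0.4, 15.7]
ee_pos: [647.2, 173.5, 153.3]
580 26 54.6 63.3 | 590 47 49.6 57.6 | 600 54 49.3 57.6 | 610 37 45.1 56.2 | 620 17 43.9 49.7 | 630 21 46.0 50.2 | 640 34 44.5 52.2 | 650 38 38.8 45.1 | 660 0 | 
dark pts min z [210. 212. 216. 217. 218. 218. 222. 224.] V at finger [154, 152, 148, 148, 155, 154, 152, 151, 139, 108, 93, 96, 109, 138, 125, 152, 158, 165] [15, 16, 14, 12, 16, 15, 14, 14, 14, 42, 37, 44, 41, 45, 39, 38, 40, 33] [249, 244, 242, 240, 233, 230, 226, 223, 219, 192, 192, 183, 182, 175, 176, 173, 168, 170]
t 9.1 tcp [646.9 173.4 152.2] F [-0.6  0.2 -0.1] gap -0.0 head 0.52 shift [ 0.0011 -0.2169 -0.002 ] turn_z 0.0003
```

The pad now reads about 42 mm, so the pawl is fully lifted. Next I'll go behind the post and push.

```bash
python3 -m handwheel '[[[0,-0.04,0],[0,0,0]],[[0,-0.09,0],[0,0,0]],[[0,-0.14,0],[0,0,0]],[[0,-0.19,0],[0,0,0]],[[0,-0.217,0],[0,0,0]],[[0,-0.217,0.03],[0,0,0]],[[0,-0.217,0.065],[0,0,0]],[[0,-0.217,0.085],[0,0,0]],[[0,-0.217,0.087],[0,0,0]],[[0,-0.217,0.087],[0,0,0]]]'
python3 -c "
from h import go; go([445,172.3,65],0.5)"
python3 -m handwheel '[[[0,0.005,0],[0,0,0]],[[0,0.010,0],[0,0,0]],[[0,0.014,0],[0,0,0]],[[0,0.018,0],[0,0,0]],[[0,0.022,0],[0,0,0]]]' | grep -E "ee_pos|contact"
python3 -m handwheel '[[[0,0.003,0],[0,0,0]],[[0,0.007,0],[0,0,0]],[[0,0.011,0],[0,0,0]],[[0,0.015,0],[0,0,0]]]' | grep -E "ee_pos|contact"
```

```text
time: 10.35
ee_pos: [430.7, 171.5, 67.0]
eef_rot: [-0.0, 0.704, 0.71, -0.0]
contact_force: [0.5, 0.2, 0.9]
finger_gap: 0.1
t 10.35 tcp [430.7 171.5  67. ] F [0.5 0.2 0.9] gap 0.1 head 0.52 shift [0.0007 0.0143 0.002 ] turn_z 0.0003
ee_pos: [453.3, 171.7, 67.1]
contact_force: [-0.6, -0.0, 0.0]
ee_pos: [468.1, 171.8, 67.0]
contact_force: [-1.6, 0.9, 0.8]
```

```bash
for k in 1 2 3; do python3 -m handwheel '[[[0,0.005,0],[0,0,0]],[[0,0.010,0],[0,0,0]],[[0,0.015,0],[0,0,0]]]' | grep -E "ee_pos|contact"; done
cat > bar.py <<'E'
from h import *
from station import eyes
s=eyes.snapshot("scene"); W=world(s); hsv=cv2.cvtColor(s["img"],cv2.COLOR_BGR2HSV)
q=W[(abs(W[...,2]-91)<5)&(hsv[...,1]<60)&(hsv[...,2]>60)&(W[...,0]>440)&(W[...,0]<580)&(abs(W[...,1]-172)<60)]
print("lip n",len(q),"x pct",np.percentile(q[:,0],[2,50,98]).round(1))
b=W[(abs(W[...,0]-447)<25)&(W[...,1]>55)&(W[...,1]<290)&(hsv[...,1]>130)&(W[...,2]>60)&(W[...,2]<86)]
print("pin n",len(b),"y",np.percentile(b[:,1],[1,99]).round(1),"x",b[b[:,2]>75].mean(0).round(1))
cv2.imwrite("pics/bar.png",s["img"][90:230,310:440].repeat(4,0).repeat(4,1))
E
python3 bar.py
```

```text
ee_pos: [483.3, 172.0, 67.0]
contact_force: [-2.3, -0.5, 0.6]
ee_pos: [498.3, 172.1, 67.1]
contact_force: [-3.0, -0.4, -0.7]
ee_pos: [513.3, 172.3, 67.0]
contact_force: [-2.1, 0.0, -0.5]
lip n 209 x pct [502.1 523.9 546.9]
pin n 457 y [ 63.2 228.7] x [449.1 141.1  78.7]
```

View pics/bar.png

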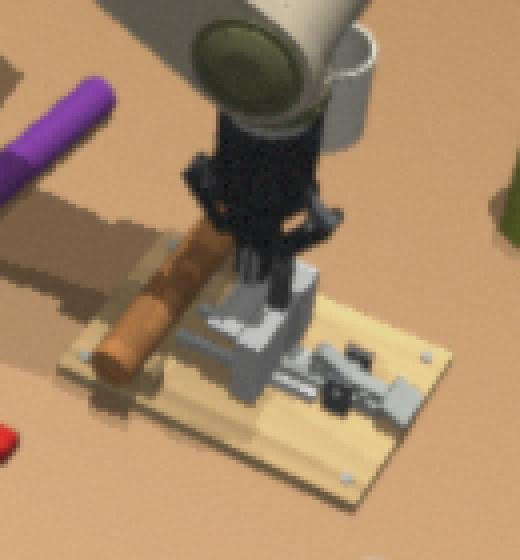

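The bar has moved about 56 mm and the pin is undisturbed (near end at (115,360)). I'll push on to the end stop.

```bash
python3 -m handwheel '[[[0,0.003,0],[0,0,0]],[[0,0.006,0],[0,0,0]],[[0,0.009,0],[0,0,0]]]' | grep -E "ee_pos|contact"; for k in 1 2 3 4 5; do python3 -m handwheel '[[[0,0.001,0],[0,0,0]],[[0,0.002,0],[0,0,0]]]' | grep -E "ee_pos|contact"; done
```

```text
ee_pos: [522.1, 172.3, 67.1]
contact_force: [-2.0, -0.4, -0.1]
ee_pos: [524.0, 172.3, 67.1]
contact_force: [-1.6, -0.4, 0.3]
ee_pos: [526.0, 172.3, 67.1]
contact_force: [-3.4, 0.1, 0.1]
ee_pos: [526.7, 172.4, 67.0]
contact_force: [-11.3, -0.9, 6.9]
ee_pos: [526.7, 172.3, 67.0]
contact_force: [-21.9, -1.6, 13.2]
ee_pos: [526.7, 172.3, 67.0]
contact_force: [-34.5, -3.8, 19.6]
```

End stop reached: the TCP has stalled at 526.7 and the force is rising. I'll back off, rise and open to about 62 mm.

```bash
python3 -m handwheel '[[[0,-0.008,0],[0,0,0]],[[0,-0.02,0],[0,0,0]],[[0,-0.02,-0.04],[0,0,0]],[[0,-0.02,-0.085],[0,0,0]],[[0,-0.05,-0.09],[0,0,0]],[[0,-0.082,-0.09],[0,0,0]],[[0,-0.082,-0.09],[0,0,0]],[[0,-0.082,-0.09],[0,0,0]]]' -0.46 30
python3 -c "
from h import go; go([447,174,40],0.4)"; python3 bar.py
python3 - <<'E'
from h import *
from station import eyes
from scipy.optimize import least_squares
s=eyes.snapshot("scene"); W=world(s); h=cv2.cvtColor(s["img"],cv2.COLOR_BGR2HSV)
q=W[(abs(W[...,0]-447)<25)&(W[...,1]>55)&(W[...,1]<290)&(h[...,1]>130)&(W[...,2]>60)&(W[...,2]<84)]
f=least_squares(lambda p:np.hypot(q[:,0]-p[0]-p[1]*(q[:,1]-174),q[:,2]-p[2])-19,[447,0,61],loss="soft_l1"); print(f.x,len(q),np.percentile(q[:,1],[1,99]))
E
```

```text
time: 15.28
ee_pos: [450.9, 171.6, 157.4]
eef_rot: [0.001, 0.704, 0.71, 0.001]
contact_force: [0.2, 0.5, 0.9]
finger_gap: 62.3
t 15.28 tcp [450.9 171.6 157.4] F [0.2 0.5 0.9] gap 62.3 head 0.5 shift [ 0.0024 -0.0041  0.1174] turn_z 0.0018
lip n 281 x pct [513.8 533.4 559.9]
pin n 583 y [ 63.3 281.2] x [449.3 165.9  78.8]
[ 4.47027891e+02 -5.73125713e-03  6.05564948e+01] 575 [ 63.59802841 280.26603123]
```

```bash
python3 -m handwheel '[[[0.001,-0.002,0.02],[0,0,0]],[[0.002,-0.004,0.05],[0,0,0]],[[0.002,-0.004,0.08],[0,0,0]],[[0.002,-0.004,0.105],[0,0,0]],[[0.002,-0.004,0.115],[0,0,0]],[[0.002,-0.004,0.116],[0,0,0]],[[0.002,-0.004,0.116],[0,0,0]]]'
python3 - <<'E'
from h import *
go([447,174,0],0.4)
from station import eyes
s=eyes.snapshot("scene"); cv2.imwrite("pics/gr1.png",cv2.resize(s["img"][105:215,315:425],None,fx=5.4,fy=5.4,interpolation=cv2.INTER_CUBIC))
E
```

```text
time: 16.25
ee_pos: [446.6, 173.7, 41.8]
eef_rot: [0.0, 0.704, 0.71, 0.001]
contact_force: [-0.7, -0.2, -0.4]
finger_gap: 62.6
t 16.25 tcp [446.6 173.7  41.8] F [-0.7 -0.2 -0.4] gap 62.6 head 0.52 shift [0.0003 0.0003 0.0418] turn_z 0.002
```

View pics/gr1.png

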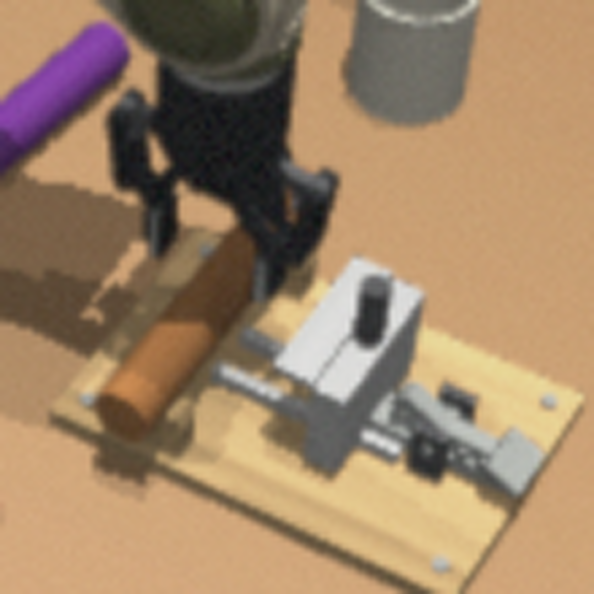

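The fingertips at (157,250) and (262,290) straddle the pin. The bar is back at (365,310) and the pad is down at (515,460). I'll descend and grip.

```bash
python3 -m handwheel '[[[0,0,0.01],[0,0,0]],[[0,0,0.02],[0,0,0]],[[0,0,0.03],[0,0,0]],[[0,0,0.037],[0,0,0]],[[0,0,0.041],[0,0,0]],[[0,0,0.041],[0,0,0]]]'
python3 -m handwheel '[[[0,0,0],[0,0,0]],[[0,0,0],[0,0,0]],[[0,0,0],[0,0,0]],[[0,0,0],[0,0,0]],[[0,0,0],[0,0,0]],[[0,0,0],[0,0,0]]]' 1 40
```

```text
time: 17.05
ee_pos: [445.9, 173.6, -0.1]
eef_rot: [-0.0, 0.704, 0.71, -0.0]
contact_force: [0.4, 0.1, -1.2]
finger_gap: 62.1
time: 17.8
ee_pos: [447.1, 173.7, 0.7]
eef_rot: [0.001, 0.704, 0.71, 0.001]
contact_force: [6.6, -0.2, 4.8]
finger_gap: 37.1
```

```bash
python3 -m handwheel '[[[0,0,-0.004],[0,0,0]],[[0,0,-0.012],[0,0,0]],[[0,0,-0.03],[0,0,0]],[[0,0,-0.055],[0,0,0]],[[0,0,-0.085],[0,0,0]],[[0,0,-0.11],[0,0,0]],[[0,0,-0.125],[0,0,0]],[[0,0,-0.13],[0,0,0]],[[0,0,-0.13],[0,0,0]]]'
python3 - <<'E'
from h import *
from scipy.optimize import least_squares
go([521.5,-215.3,131],16.7)
from station import eyes
s=eyes.snapshot("scene"); W=world(s); h=cv2.cvtColor(s["img"],cv2.COLOR_BGR2HSV)
q=W[(abs(W[...,0]-447)<28)&(W[...,1]>45)&(W[...,1]<300)&(h[...,1]>130)&(W[...,2]>150)&(W[...,2]<225)]
f=least_squares(lambda p:np.hypot(q[:,0]-p[0]-p[1]*(q[:,1]-174),q[:,2]-p[2]-p[3]*(q[:,1]-174))-19,[447,0,190,0],loss="soft_l1"); print(f.x,len(q),np.percentile(q[:,1],[0,1,99,100]))
cv2.imwrite("pics/lift.png",cv2.resize(s["img"][60:215,315:435],None,fx=3.8,fy=3.8))
E
```

```text
time: 18.92
ee_pos: [445.6, 173.6, 129.6]
eef_rot: [-0.0, 0.704, 0.71, -0.0]
contact_force: [-0.3, -1.0, -1.5]
finger_gap: 37.2
t 18.93 tcp [445.6 173.6 129.6] F [-0.3 -1.  -1.5] gap 37.2 head 0.52 shift [-0.3895  0.0724 -0.0014] turn_z -0.2825
[ 4.45252932e+02 -7.33429171e-03  1.89540863e+02  1.33418218e-04] 461 [ 61.33930554  62.82101616 282.60136645 286.77995132]
```

View pics/lift.png

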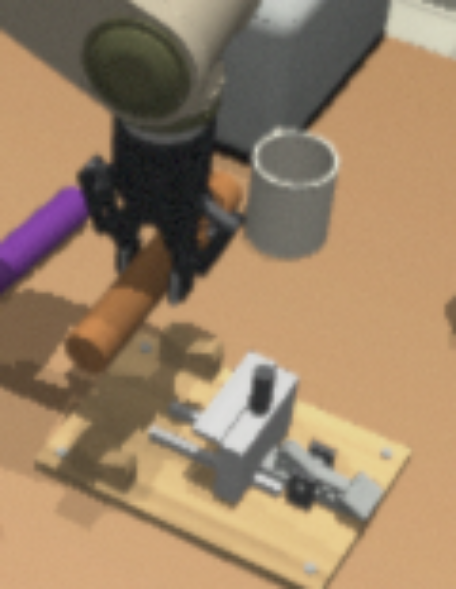

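The pin is held level and centred at z ≈ 190 and the cradle is empty. Pin centre is reported TCP + 60, so I'll place at reported z ≈ 0. Moving to the rest now.

```bash
python3 -m handwheel '[[[-0.02,0.004,0],[0,0,-0.01]],[[-0.06,0.011,0],[0,0,-0.04]],[[-0.105,0.02,0],[0,0,-0.07]],[[-0.15,0.028,0],[0,0,-0.1]],[[-0.195,0.036,0],[0,0,-0.14]],[[-0.24,0.045,0],[0,0,-0.175]],[[-0.285,0.053,0],[0,0,-0.21]],[[-0.33,0.061,0],[0,0,-0.245]],[[-0.365,0.068,0],[0,0,-0.27]],[[-0.385,0.0715,0],[0,0,-0.28]],[[-0.3895,0.0724,0],[0,0,-0.2825]],[[-0.3895,0.0724,0],[0,0,-0.2825]]]'
python3 -c "
from h import go; go([521.5,-215.3,30],16.7)"
```

```text
time: 20.48
ee_pos: [521.7, -214.3, 129.9]
eef_rot: [-0.0, 0.597, 0.802, 0.0]
contact_force: [1.0, -0.1, -1.7]
finger_gap: 37.2
t 20.48 tcp [ 521.7 -214.3  129.9] F [ 1.  -0.1 -1.7] gap 37.2 head 16.72 shift [-0.001  -0.0005  0.0999] turn_z 0.0003
```

```bash
python3 -m handwheel '[[[0,0,0.02],[0,0,0]],[[-0.001,0,0.05],[0,0,0]],[[-0.001,0,0.08],[0,0,0]],[[-0.001,0,0.095],[0,0,0]],[[-0.001,0,0.1],[0,0,0]],[[-0.001,0,0.1],[0,0,0]],[[-0.001,0,0.1],[0,0,0]]]'
python3 - <<'E'
from h import *
from scipy.optimize import least_squares
go([521.5,-215.3,0],16.7)
from station import eyes
s=eyes.snapshot("scene"); W=world(s); h=cv2.cvtColor(s["img"],cv2.COLOR_BGR2HSV)
a=np.radians(16.7); R=np.array([[np.cos(a),-np.sin(a)],[np.sin(a),np.cos(a)]]); L=W.copy(); L[...,:2]=(W[...,:2]-[521.5,-215.3])@R
m=(abs(L[...,0])<28)&(abs(L[...,1])<125)&(h[...,1]>130)&(W[...,2]>72)&(W[...,2]<115); q=L[m]
f=least_squares(lambda p:np.hypot(q[:,0]-p[0]-p[1]*q[:,1],q[:,2]-p[2]-p[3]*q[:,1])-19,[0,0,90,0],loss="soft_l1"); print(f.x,len(q),np.percentile(q[:,1],[0,1,99,100]))
cv2.imwrite("pics/rest1.png",cv2.resize(s["img"][200:320,250:370],None,fx=5,fy=5,interpolation=cv2.INTER_CUBIC))
E
```

```text
time: 21.35
ee_pos: [522.7, -216.4, 31.1]
eef_rot: [0.001, 0.597, 0.802, 0.0]
contact_force: [0.9, 0.9, -1.5]
finger_gap: 36.9
t 21.35 tcp [ 522.7 -216.4   31.1] F [ 0.9  0.9 -1.5] gap 36.9 head 16.71 shift [ 0.0014 -0.0008  0.0311] turn_z 0.0001
[ 2.72345536e-01 -1.70977401e-03  9.08576083e+01 -8.27277559e-04] 606 [-111.39299305 -110.55405785  104.30820477  108.48638627]
```

View pics/rest1.png

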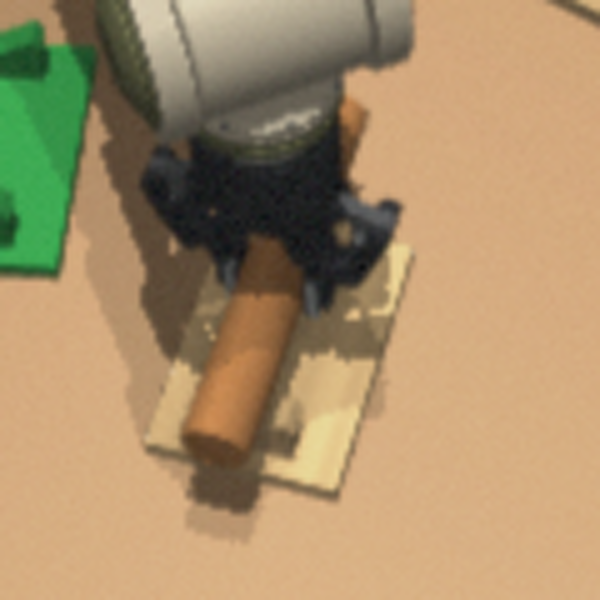

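The pin is over the rest and aligned to within about 1–2 mm. I'll lower gently and watch the force.

```bash
python3 -m handwheel '[[[0.001,0,0.008],[0,0,0]],[[0.001,0,0.016],[0,0,0]],[[0.001,0,0.022],[0,0,0]],[[0.001,0,0.026],[0,0,0]],[[0.001,0,0.028],[0,0,0]],[[0.001,0,0.028],[0,0,0]]]' | grep -E "ee_pos|contact"
for k in 1 2 3; do python3 -m handwheel '[[[0,0,0.0005],[0,0,0]],[[0,0,0.001],[0,0,0]]]' | grep -E "ee_pos|contact"; done
```

```text
ee_pos: [521.8, -215.2, 2.1]
contact_force: [0.3, 0.4, -1.2]
ee_pos: [521.9, -215.3, 1.2]
contact_force: [-0.3, -0.5, -1.7]
ee_pos: [521.9, -215.3, 0.4]
contact_force: [-2.7, 1.0, 5.6]
ee_pos: [522.0, -215.3, 0.3]
contact_force: [-6.6, 2.9, 14.1]
```

Seated at z ≈ 0.5. I'll ease off the preload, then release to about 62 mm and rise.

```bash
python3 -m handwheel '[[[0,0,-0.001],[0,0,0]],[[0,0,-0.0015],[0,0,0]],[[0,0,-0.0015],[0,0,0]]]' | grep -E "ee_pos|contact"
python3 -m handwheel '[[[0,0,0],[0,0,0]],[[0,0,0],[0,0,0]],[[0,0,0],[0,0,0]],[[0,0,0],[0,0,0]],[[0,0,0],[0,0,0]]]' -0.46 | grep -E "gap|contact"
python3 -m handwheel '[[[0,0,-0.005],[0,0,0]],[[0,0,-0.02],[0,0,0]],[[0,0,-0.05],[0,0,0]],[[0,0,-0.1],[0,0,0]],[[0,0,-0.15],[0,0,0]],[[0,0,-0.18],[0,0,0]],[[0,0,-0.18],[0,0,0]],[[0,0,-0.18],[0,0,0]]]'
cat > fin.py <<'E'
from h import *
from scipy.optimize import least_squares
from station import eyes
s=eyes.snapshot("scene"); W=world(s); h=cv2.cvtColor(s["img"],cv2.COLOR_BGR2HSV)
a=np.radians(16.7); R=np.array([[np.cos(a),-np.sin(a)],[np.sin(a),np.cos(a)]]); L=W.copy(); L[...,:2]=(W[...,:2]-[521.5,-215.3])@R
q=L[(abs(L[...,0])<28)&(abs(L[...,1])<125)&(h[...,1]>130)&(W[...,2]>60)&(W[...,2]<85)]
f=least_squares(lambda p:np.hypot(q[:,0]-p[0]-p[1]*q[:,1],q[:,2]-p[2]-p[3]*q[:,1])-19,[0,0,60,0],loss="soft_l1"); print(f.x,len(q),np.percentile(q[:,1],[0,1,99,100]))
cv2.imwrite("pics/fin.png",s["img"])
E
python3 fin.py; python3 bar.py; python3 padz.py
```

```text
ee_pos: [521.9, -215.2, 0.5]
contact_force: [-0.8, -0.6, -0.0]
contact_force: [0.4, 0.5, -0.4]
finger_gap: 62.4
time: 24.9
ee_pos: [521.5, -214.9, 180.1]
eef_rot: [-0.001, 0.597, 0.802, -0.0]
contact_force: [0.2, -0.7, -2.0]
finger_gap: 62.6
[-7.47065397e-01 -3.15767849e-03  6.01512837e+01  7.10424657e-03] 876 [-110.43227781 -108.97937405  100.51328635  107.00984023]
lip n 280 x pct [514.1 532.2 560.3]
580 34 53.3 61.7 | 590 48 48.9 57.8 | 600 57 48.2 58.7 | 610 42 42.6 56.8 | 620 30 38.2 48.1 | 630 24 42.6 48.9 | 640 41 43.1 50.3 | 650 34 38.1 46.0 | 660 2 40.1 41.5 | 
dark pts min z [] V at finger [232, 232, 231, 231, 232, 231, 231, 231, 225, 202, 186, 187, 185, 189, 186, 189, 188, 188] [15, 13, 11, 11, 13, 13, 11, 16, 13, 46, 47, 41, 43, 39, 40, 37, 43, 37] [249, 246, 244, 241, 235, 231, 229, 221, 220, 189, 184, 185, 180, 180, 175, 174, 166, 167]Traceback (most recent call last):
  File "bar.py", line 7, in <module>
    print("pin n",len(b),"y",np.percentile(b[:,1],[1,99]).round(1),"x",b[b[:,2]>75].mean(0).round(1))
                             ~~~~~~~~~~~~~^^^^^^^^^^^^^^^
    return _quantile_unchecked(
        a, q, axis, out, overwrite_input, method, keepdims, weights)
    return _ureduce(a,
                    func=_quantile_ureduce_func,
    ...<5 lines>...
                    overwrite_input=overwrite_input,
                    method=method)
    r = func(a, **kwargs)
    result = _quantile(arr,
                       quantiles=q,
    ...<2 lines>...
                       out=out,
                       weights=wgt)
    slices_having_nans = np.isnan(arr[-1, ...])
                                  ~~~^^^^^^^^^
IndexError: index -1 is out of bounds for axis 0 with size 0
```

View pics/fin.png

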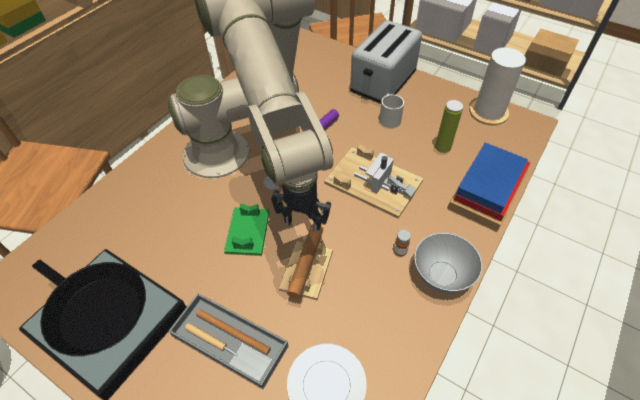

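The pin lies in the wooden rest at (307,265), the bar is back with the pad down at (385,180), and the bystanders are unmoved. Handing in.

```bash
python3 -c "
from station import arm; print(arm.finish_job(), arm.observe()['time'])"
```

```text
the job is handed in; nothing more can be done
the job is handed in; nothing more can be done
```

The rolling pin is lying in the wooden rest, and I handed the job in at about 25 s of the 66 s allowed. I pressed the pawl pad to its stop, pushed the bar back to its end stop, then gripped, lifted and set the pin down.

Last checks before handing in:
- **Pin:** its centre is 60 mm above the table. It is within about 1 mm of the seat across the rest and about 1–2 mm along it. The fit also gave a 0.4° tilt along the pin, which I took as noise from the gripper hiding the far end.
- **Cradle:** the bar is about 67–70 mm back by camera and was felt to stall at its stop. The pad is about 42 mm above the table, so the pawl is fully lifted.
- **Bystanders:** all looked unmoved in the last picture. The cutter was mostly hidden behind the gripper there, so I could not check it fully.
- **Forces:** the largest reading was about 40 N in total at the wrist, from the shut fingers on the post at the end stop. That is below the 120 N wrist limit. The 40 N limit covers the arm and gripper body, and neither touched anything.

**Disagreements:**
- The reported TCP height read about 40 mm lower than the real fingertips, as both the camera and the touch on the pad showed. I corrected for this in every later move.
- One helper script crashed on the final check because the cradle was empty of the pin, which is the expected result.

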